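# Restock the two fridge organiser bins

## Task

Restock the fridge bins: stand the two gold-lidded sauce jars in the clear bin and the two blue-capped dressing bottles in the white bin, one to a bay, with the taller of each pair in the back bay and the shorter in the front bay next to the handle, so that both can be seen. Set each one down gently and upright on the bin's floor, knock none over, and leave the apple and the yoghurt pot where they are.

Things in the scene. Friction and masses are not known exactly. Their poses are not given: they have to be found in the camera images.
- jar_tall: a round glass jar of red sauce with a gold lid, diameter 64 mm (lid too, 16 mm tall), full height 130 mm, about 0.3 to 0.55 kg; the taller jar. Stands upright on the worktop. Origin: centre of its underside; z up.
- jar_short: a round glass jar of red sauce with a gold lid, diameter 64 mm (lid too, 16 mm tall), full height 90 mm, about 0.2 to 0.4 kg; the shorter jar. Stands upright on the worktop. Origin: centre of its underside; z up.
- bottle_tall: a round bottle of cream-coloured dressing with a blue cap; body diameter 58 mm up to 118 mm, then a shoulder and neck, cap 34 mm in diameter and 28 mm tall at the top, full height 180 mm, about 0.3 to 0.55 kg; the taller bottle. It can be held by the cap. Stands upright on the worktop. Origin: centre of its underside; z up.
- bottle_short: a round bottle of cream-coloured dressing with a blue cap; body diameter 58 mm up to 68 mm, then a shoulder and neck, cap 34 mm in diameter and 28 mm tall at the top, full height 130 mm, about 0.2 to 0.4 kg; the shorter bottle. It can be held by the cap. Stands upright on the worktop. Origin: centre of its underside; z up.
- bin_clear: see-through fridge organiser bin with a grey liner on its floor, 280 (x) x 110 (y) x 55 mm high, walls 3 mm, inner floor 5 mm above the worktop. A cross divider 45 mm high at x = 0 makes two bays, 135 x 104 mm inside, centred at x = -70 mm (front) and +70 mm (back). A pull handle sticks out 31 mm at the front end (-x), none at the back. Does not shift. Origin: centre of its underside; z up.
- bin_white: white fridge organiser bin with a white floor, 280 (x) x 110 (y) x 55 mm high, walls 3 mm, inner floor 5 mm above the worktop. A cross divider 45 mm high at x = 0 makes two bays, 135 x 104 mm inside, centred at x = -70 mm (front) and +70 mm (back). A pull handle sticks out 31 mm at the front end (-x), none at the back. Does not shift. Origin: centre of its underside; z up.
- apple: a green apple, 70 mm across and 65 mm high (77 with its stem), to be left alone. Origin: centre of its underside.
- yoghurt: a white and blue yoghurt pot with a foil lid, 71 mm across and 72 mm high, to be left alone. Origin: centre of its underside.
Not all that is in view belongs to the job. Leave any pink look-alike of the bottle_short alone.

How it is judged:
At the end, for the whole second after the job is handed in: Tall jar in back bay, short jar in front (handle) bay of the clear bin; bottles likewise in the white bin. Each upright (0.1 rad), foot on the floor (within 5 mm), axis 20-125 mm from the divider, 35 mm of the centre line, released, at rest; apple, yoghurt within 30 mm of their start (x of jar_tall in the frame of bin_clear between 0.02 and 0.125 m and y of jar_tall in the frame of bin_clear between -0.035 and 0.035 m and z of jar_tall in the frame of bin_clear between 0 and 0.01 m and angle between each of jar_tall, jar_short, bottle_tall, bottle_short's own z axis and vertical below 0.1 rad and linear speed of each of jar_tall, jar_short, bottle_tall, bottle_short below 0.02 m/s and angular speed of each of jar_tall, jar_short, bottle_tall, bottle_short below 0.2 rad/s and x of jar_short in the frame of bin_clear between -0.125 and -0.02 m and y of jar_short in the frame of bin_clear between -0.035 and 0.035 m and z of jar_short in the frame of bin_clear between 0 and 0.01 m and x of bottle_tall in the frame of bin_white between 0.02 and 0.125 m and y of bottle_tall in the frame of bin_white between -0.035 and 0.035 m and z of bottle_tall in the frame of bin_white between 0 and 0.01 m and x of bottle_short in the frame of bin_white between -0.125 and -0.02 m and y of bottle_short in the frame of bin_white between -0.035 and 0.035 m and z of bottle_short in the frame of bin_white between 0 and 0.01 m and distance of each of apple, yoghurt from where it was at the start of the episode below 0.03 m); the robot touches nothing.
It fails at once if a jar or bottle is tipped over (angle between any of jar_tall, jar_short, bottle_tall, bottle_short's own z axis and vertical above 0.8 rad).
It fails at once if a jar or bottle is let fall: it moves faster than 0.5 m/s (a drop of 13 mm) with no finger on it ((linear speed of jar_tall above 0.5 m/s and contact force between jar_tall and the fingers below 0.05 N) or (linear speed of jar_short above 0.5 m/s and contact force between jar_short and the fingers below 0.05 N) or (linear speed of bottle_tall above 0.5 m/s and contact force between bottle_tall and the fingers below 0.05 N) or (linear speed of bottle_short above 0.5 m/s and contact force between bottle_short and the fingers below 0.05 N)).
It fails at once if the apple or the yoghurt pot is moved by more than 30 mm (distance of any of apple, yoghurt from where it was at the start of the episode above 0.03 m).
It also fails if it takes over 109 s, if anything falls off the work surface, if the arm or the gripper's body presses on something with over 40 N, if the wrist force passes 120 N, or if a joint passes its speed limit or range.

## Robot

A 7-joint arm with a two-finger parallel gripper is mounted at the origin on the work surface. World frame = base frame: x ahead of the robot, y to its left, z up, the work surface at z = 0. Lengths are in m, angles in rad, forces in N, time in s.
With the tool pointing down it reaches from about 0.4 to 0.85 m from the base axis. Payload 10.4 kg.
Tool frame: the origin (TCP) lies midway between the tips of the shut fingers; the grasp point (between the pads) lies 19 mm behind it; z points along the fingers, y is the line along which they close (so a half turn about z gives the same grasp; the last joint's range is limited). The gripper opens to 87 mm and grips with 3 to 60 N. Pads are 19 mm wide; open, the fingers measure 117 mm over their backs; the gripper's body (75 mm by 190 mm) begins 51 mm behind the grasp point.
Start: joints at [1.239, 0.332, -0.065, 1.46, 0.022, 1.35, -0.088], TCP at [0.19, -0.595, 0.223] pointing down, gripper open.
Joint ranges: [-2.6, 2.6], [-0.5, 2.12], [-1.47, 1.34], [0.16, 2.42], [-1.27, 4.41], [0.06, 2.06], [-2.6, 2.6]. Speed limits (rad/s): [2.22, 2.22, 2.79, 2.79, 3.14, 3.14, 3.14].

## Interface

Orientations are given as a rotation vector (axis times angle).
In Python, from plant import telemetry, imaging, hand_in gives the robot as it stands.
- The arm moves only by the tool arm_command, never from a script. Its argument "commands" is a list of rows, each a list of 7 numbers: the turn, a rotation vector about the tool's x, y, z in degrees, then the shift along the tool's x, y, z in m, then the finger opening in m, from 0 to 0.087. In form: [[ax, ay, az, tx, ty, tz, jaw], ...]. A call has exactly 5 rows; each row shifts and turns the commanded pose from where the row before left it, along the tool's axes as they then stand; what a row does not reach is not made up. A row lasts 1/8 s, in which the tool goes at most 62.5 mm and 10.7 degrees, less where a joint would pass 70% of its speed; a pose out of reach is approached as far as the arm can. A call with a gripper value outside its range is refused whole. The fingers move at their own pace and stop on an object; "squeeze" is the grip in N (left out, the last holds). Time passes only in rows, so rows that do not move let the fingers close, or fill a call up. It gives the time, the measured TCP pose, the force, the opening and the grip force at its end, in the units of the state.
- telemetry.get_obs(): the state, without advancing time (a new reading comes with each control period).
- imaging.read_camera(name): name is "scene" or "side" or "wrist"; returns (picture, depth): 420x560x3 uint8, red, green, blue; 420x560 float32, m along the optical axis (not along the pixel's ray), 0 where there is no reading.
- imaging.camera_model(name): a dict with "K" (3x3 intrinsics, pixels), "xyz" and "orientation" of the camera in the world; the wrist camera has in their place "mount" (4x4, takes a point from camera to tool coordinates, whose origin is the TCP and whose axes are the flange's). Camera axes: x right, y up, looking along -z (the intrinsics and any distortion apply to the point x, -y, -z); pixel columns grow to the right and rows downward; lengths in m; the calibration is good to about 2 mm. A picture is of the moment at which its call begins: read the wrist's pose just before it. camera_model takes no time and is no camera call.
- hand_in(): hands the job in; it is judged then, once.
Trained networks look in the newest picture that a camera, given by its name, has taken for a name from the list of things; names that differ only in an ending like _2 or _b are one class to them, and where a whole thing is asked for, a point or a joint stands for the part that bears it (a point fixed in the world has none). Each returns a list of dicts, best first, with "confidence" (0 to 1); they miss things now and then, are a little off and sometimes report something else, mostly with a low value. They report only what shows in the picture. A call takes as long as a camera call. They do not tell look-alikes from the thing itself.
- imaging.search_frame(camera, label): "centre" ([x, y, z] in m, in world coordinates, good to about 4 mm: the middle of the surface that is visible of it).
- imaging.spot_point(camera, label): "centre" ([x, y, z] in m, in world coordinates, good to about 4 mm: a listed point, or the origin of a listed thing).
The state is a dict: "time": time; "q": joint angles; "qd": joint speeds; "joint_efforts": joint torques, N m; "tcp_pos": TCP position; "tool_rot": TCP orientation; "force": force on the tool from outside, world axes, zero at the start; "torque": the same for the moment, N m; "opening": finger opening in m; "gripper_force": force on a finger pad.
Only numpy, scipy, OpenCV 4.12 (cv2) and the standard library are available. Lean on these libraries where they do the work, as an engineer would, in place of code of your own. Each camera call takes 0.05 s, during which the arm holds its last target. There are 200 camera calls.

## Working session

There is one attempt and no reset: what is moved stays moved. The work goes in short steps, Python scripts to look and compute and a tool call to move; the robot and the scene stay as the last step left them, time stands still between calls to the robot, and variables do not carry over. Pictures are saved under pics/ and viewed, at most 14 in all, crops included, and the job is handed in when it is done.

Besides the shell and the picture viewer there is one more tool, called after "Call:" by a JSON object that holds its "method" and its "body", one argument or row to a line. arm_command: Moves the arm, as the interface text tells. Its arguments: {"type":"object","properties":{"commands":{"type":"array"},"squeeze":{"type":"number"}},"required":["commands"]}

```bash
ls; mkdir -p pics; python3 - <<'E'
from plant import telemetry, imaging
import cv2
o=telemetry.get_obs(); print({k:o[k] for k in('time','tcp_pos','tool_rot','opening','force')})
for c in('scene','side'):
    p,d=imaging.read_camera(c); cv2.imwrite(f'pics/{c}0.png',p[:,:,::-1])
    print(c,imaging.camera_model(c))
    for n in ['jar_tall','jar_short','bottle_tall','bottle_short','bin_clear','bin_white','apple','yoghurt']:
        print(c,n,[(r['centre'],r['confidence']) for r in imaging.spot_point(c,n)][:3])
E
```

```text
pics
{'time': 0.0, 'tcp_pos': array([ 0.18984313, -0.59505638,  0.22176813]), 'tool_rot': array([-3.10285663e+00, -4.82953238e-01,  4.37291231e-04]), 'opening': 0.08674628766089784, 'force': array([ 0.48952381,  0.79403866, -0.62293127])}
scene {'K': array([[465.62796276,   0.        , 277.88242697],
       [  0.        , 465.62796276, 208.12994368],
       [  0.        ,   0.        ,   1.        ]]), 'xyz': array([ 0.93538925, -0.53851476,  0.95086157]), 'orientation': array([0.62992241, 0.19511088, 0.63957002])}
scene jar_tall [([0.4872, 0.4148, 0.0002], 0.87), ([0.4793, -0.4355, 0.0043], 0.69)]
scene jar_short [([0.3995, -0.3034, 0.0032], 0.92), ([0.5608, 0.29, -0.0003], 0.45)]
scene bottle_tall [([0.5598, 0.2929, 0.0002], 0.65)]
scene bottle_short [([0.5544, -0.3076, -0.0005], 0.96), ([0.6605, -0.2981, 0.0036], 0.65), ([0.5717, -0.1119, 0.0004], 0.26)]
scene bin_clear [([0.5528, 0.1214, 0.0004], 0.87)]
scene bin_white [([0.5708, -0.1101, -0.0035], 0.65)]
scene apple [([0.3889, 0.3084, 0.0017], 0.93)]
scene yoghurt [([0.4792, -0.4336, 0.0019], 0.62)]
side {'K': array([[381.31417715,   0.        , 272.22628603],
       [  0.        , 381.31417715, 214.96435414],
       [  0.        ,   0.        ,   1.        ]]), 'xyz': array([ 0.34593776, -0.69637377,  0.57371725]), 'orientation': array([ 0.92921951, -0.1345635 , -0.229897  ])}
side jar_tall [([0.4856, 0.4101, -0.0011], 0.8), ([0.5521, -0.3042, -0.0014], 0.27)]
side jar_short [([0.4031, -0.3069, -0.0002], 0.97)]
side bottle_tall [([0.5645, 0.2878, -0.0006], 0.61)]
side bottle_short [([0.5496, -0.3029, -0.003], 0.85), ([0.658, -0.2992, -0.0037], 0.66)]
side bin_clear [([0.5531, 0.1226, -0.0044], 0.95)]
side bin_white [([0.5714, -0.1121, 0.0015], 0.55)]
side apple [([0.3961, 0.3097, -0.0041], 0.74), ([0.5706, -0.1102, -0.0006], 0.21)]
side yoghurt [([0.4827, -0.4305, -0.0001], 0.9), ([0.5689, -0.1109, -0.0012], 0.29)]
```

View pics/scene0.png

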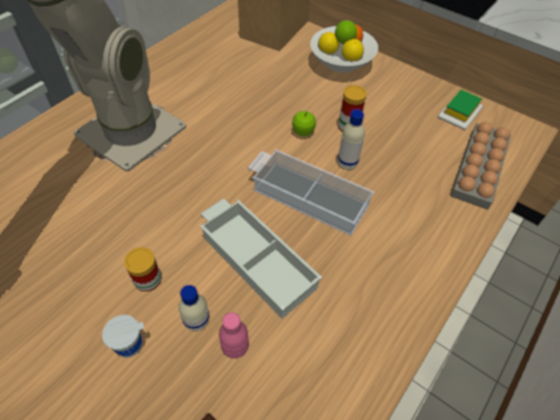

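View pics/side0.png

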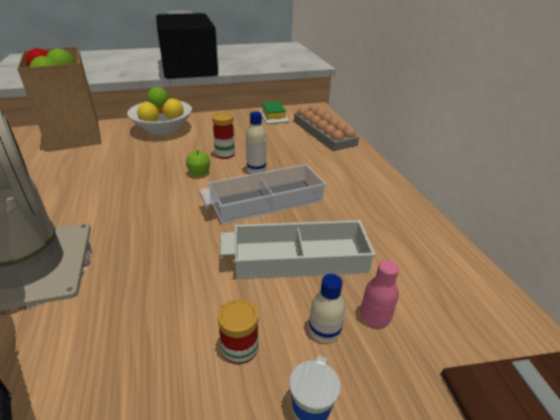

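The scene view shows jar_short at (143,268), bottle_short at (193,308) with the pink look-alike at (233,335), yoghurt at (124,335), jar_tall at (353,105), bottle_tall at (351,140) and the apple at (304,123). The side view agrees. Both bin handles face the robot. Next I'll measure the bin yaws and refine the object axes.

```bash
cat > h.py <<'E'
import numpy as np, cv2
from scipy.spatial.transform import Rotation as R
from plant import telemetry, imaging
def cloud(c):
    if c=='wrist':
        o=telemetry.get_obs(); p,d=imaging.read_camera(c); m=imaging.camera_model(c)
        T=np.eye(4);T[:3,:3]=R.from_rotvec(o['tool_rot']).as_matrix();T[:3,3]=o['tcp_pos'];T=T@m['mount']
        A,t=T[:3,:3],T[:3,3]
    else:
        p,d=imaging.read_camera(c); m=imaging.camera_model(c); A=R.from_rotvec(m['orientation']).as_matrix();t=m['xyz']
    K=m['K']; v,u=np.mgrid[:420,:560]
    P=np.stack([(u-K[0,2])/K[0,0]*d,-(v-K[1,2])/K[1,1]*d,-d],-1)@A.T+t
    P[d<=0]=np.nan
    return p,P
def circ(Q):
    A=np.c_[2*Q,np.ones(len(Q))]; s=np.linalg.lstsq(A,(Q**2).sum(1),rcond=None)[0]
    return s[:2],np.sqrt(s[2]+s[0]**2+s[1]**2)
E
python3 - <<'E'
from h import *
bins={'clear':(.553,.122),'white':(.571,-.111)}
objs={'jar_tall':(.486,.412,.114,.124),'jar_short':(.401,-.305,.074,.084),'bottle_tall':(.562,.290,.03,.11),'bottle_short':(.552,-.305,.02,.06)}
tops={'jar_tall':.13,'jar_short':.09,'bottle_tall':.18,'bottle_short':.13}
for c in('scene','side'):
    p,P=cloud(c);Q=P.reshape(-1,3);Q=Q[~np.isnan(Q[:,0])]
    for n,(x,y) in bins.items():
        s=Q[(abs(Q[:,0]-x)<.22)&(abs(Q[:,1]-y)<.10)&(Q[:,2]>.046)&(Q[:,2]<.062)]
        # rim outline without handle
        print(c,n,len(s),cv2.minAreaRect(s[:,:2].astype(np.float32)*1000))
        f=s; 
    for n,(x,y,a,b) in objs.items():
        near=np.hypot(Q[:,0]-x,Q[:,1]-y)<.05
        s=Q[near&(Q[:,2]>a)&(Q[:,2]<b)]; t=Q[near&(abs(Q[:,2]-tops[n])<.004)]
        print(c,n,len(s),circ(s[:,:2]) if len(s)>10 else '', 'top',len(t),(t[:,:2].min(0)+t[:,:2].max(0))/2 if len(t) else '', np.nanmax(Q[near][:,2]))
E
```

```text
scene clear 1140 ((541.6707153320312, 119.79508972167969), (315.19464111328125, 120.97534942626953), 7.822401523590088)
scene white 1360 ((558.4822387695312, -111.67347717285156), (118.37752532958984, 315.7830810546875), 79.9824447631836)
scene jar_tall 74 (array([0.49204929, 0.40471748]), np.float64(0.026182762698073465)) top 227 [0.48914265 0.40956319] 0.13386683082595074
scene jar_short 77 (array([ 0.40302327, -0.30684237]), np.float64(0.029147977232995816)) top 555 [ 0.40088806 -0.30540298] 0.09372883698615475
scene bottle_tall 476 (array([0.56426271, 0.28503532]), np.float64(0.027857752566662848)) top 100 [0.56363144 0.28463041] 0.18265425945280567
scene bottle_short 241 (array([ 0.5555284 , -0.30715565]), np.float64(0.02878837926494258)) top 210 [ 0.55545434 -0.30760445] 0.13298926177144088
side clear 1246 ((540.9896240234375, 120.74174499511719), (315.2096252441406, 121.97726440429688), 7.553248405456543)
side white 1874 ((557.6246948242188, -110.35037231445312), (121.45450592041016, 314.5223693847656), 80.05619812011719)
side jar_tall 62 (array([0.48794358, 0.40979717]), np.float64(0.030252245399216268)) top 159 [0.48781107 0.40830938] 0.13278352225547052
side jar_short 136 (array([ 0.40015991, -0.30494244]), np.float64(0.03139995001439507)) top 1076 [ 0.39989845 -0.3052183 ] 0.09301365152933411
side bottle_tall 505 (array([0.5628479 , 0.28645528]), np.float64(0.027949923630354038)) top 61 [0.56232805 0.2857528 ] 0.1825332768471678
side bottle_short 512 (array([ 0.5545999 , -0.30656083]), np.float64(0.02891939917836812)) top 280 [ 0.55443158 -0.30716533] 0.133196713359028
```

Call:
{"method": "arm_command", "body": {
  "commands": [
    [0,0,8.8,0,0,-0.04,0.087],
    [0,0,8.9,0.06,0,0,0.087],
    [0,0,0,0.06,0,0,0.087],
    [0,0,0,0.06,0,0,0.087],
    [0,0,0,0.04,-0.06,0,0.087]
  ],
  "squeeze": 25
}}

```text
time: 1.62
tcp_pos: [0.406, -0.5345, 0.2589]
tool_rot: [-3.139, 0.001, 0.004]
force: [1.0, 1.0, 0.2]
opening: 0.0869
gripper_force: 0.0
```

Call:
{"method": "arm_command", "body": {
  "commands": [
    [0,0,0,0.04,-0.045,0,0.087],
    [0,0,0,0.04,-0.045,0,0.087],
    [0,0,0,0.035,-0.05,0.02,0.087],
    [0,0,0,0.034,-0.05,0.02,0.087],
    [0,0,0,0,-0.038,0.01,0.087]
  ]
}}

```text
time: 2.25
tcp_pos: [0.5532, -0.3044, 0.2118]
tool_rot: [-3.139, -0.006, 0.001]
force: [0.2, -0.1, 0.5]
opening: 0.087
gripper_force: 0.0
```

Call:
{"method": "arm_command", "body": {
  "commands": [
    [0,0,0,0,0,0,0.087],
    [0,0,0,0,0,0,0.087],
    [0,0,0,0,0,0,0.087],
    [0,0,0,0,0,0,0.087],
    [0,0,0,0,0,0,0.087]
  ]
}}

```text
time: 2.88
tcp_pos: [0.5512, -0.309, 0.2135]
tool_rot: [3.141, -0.002, 0.0]
force: [-0.6, -0.7, 0.3]
opening: 0.0874
gripper_force: 0.0
```

```bash
python3 - <<'E'
from h import *
o=telemetry.get_obs(); print(o['time'],o['tcp_pos'],o['tool_rot'],o['q'])
p,P=cloud('wrist'); cv2.imwrite('pics/w1.png',p[:,:,::-1]); Q=P.reshape(-1,3);Q=Q[~np.isnan(Q[:,0])]
near=np.hypot(Q[:,0]-.555,Q[:,1]+.307)<.05
t=Q[near&(abs(Q[:,2]-.13)<.006)]
print(len(t),(t[:,:2].min(0)+t[:,:2].max(0))/2 if len(t) else Q[near].max(0))
E
```

```text
2.875 [ 0.55123026 -0.30904205  0.21352993] [ 3.14145951e+00 -1.52513563e-03  2.04064723e-04] [ 0.61217547  0.36193429 -0.22591125  1.44541649  0.08157534  1.34324407
 -1.18974294]
1852 [ 0.5546833  -0.30546255]
```

View pics/w1.png

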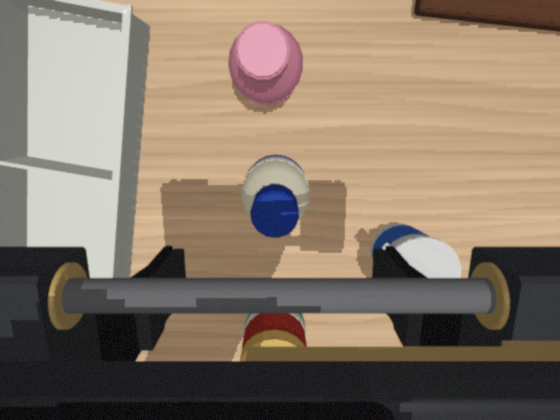

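The wrist view shows the blue cap at (275,210) between the finger line, the pink look-alike at (265,60), clear of the fingers. Descending to grasp the cap.

Call:
{"method": "arm_command", "body": {
  "commands": [
    [0,0,0,0.0035,-0.0025,0.03,0.087],
    [0,0,0,0,0,0.04,0.087],
    [0,0,0,0,0,0.03,0.087],
    [0,0,0,0,0,0.0165,0.087],
    [0,0,0,0,0,0,0.087]
  ]
}}

```text
time: 3.55
tcp_pos: [0.5545, -0.3058, 0.0963]
tool_rot: [-3.141, 0.0, 0.002]
force: [-0.6, -0.2, 0.6]
opening: 0.087
gripper_force: 0.0
```

Call:
{"method": "arm_command", "body": {
  "commands": [
    [0,0,0,0,0,0,0.02],
    [0,0,0,0,0,0,0.02],
    [0,0,0,0,0,0,0.02],
    [0,0,0,0,0,0,0.02],
    [0,0,0,0,0,0,0.02]
  ],
  "squeeze": 25
}}

```text
time: 4.18
tcp_pos: [0.5549, -0.306, 0.0971]
tool_rot: [3.141, -0.0, 0.0]
force: [0.1, -0.8, 0.2]
opening: 0.045
gripper_force: 0.0
```

Call:
{"method": "arm_command", "body": {
  "commands": [
    [0,0,0,0,0,0,0.02],
    [0,0,0,0,0,0,0.02],
    [0,0,0,0,0,0,0.02],
    [0,0,0,0,0,0,0.02],
    [0,0,0,0,0,-0.01,0.02]
  ]
}}

```text
time: 4.8
tcp_pos: [0.5541, -0.3056, 0.1062]
tool_rot: [-3.141, 0.0, 0.003]
force: [0.2, 1.0, -2.5]
opening: 0.0331
gripper_force: 25.0
```

Call:
{"method": "arm_command", "body": {
  "commands": [
    [0,0,0,0,0,-0.02,0.02],
    [0,0,0,0,0,-0.03,0.02],
    [0,0,0,0,0,-0.03,0.02],
    [0,0,0,0,0,-0.02,0.02],
    [0,0,0,-0.005,-0.02,0,0.02]
  ]
}}

```text
time: 5.42
tcp_pos: [0.5506, -0.2877, 0.2105]
tool_rot: [3.139, -0.004, 0.006]
force: [0.5, 0.4, -3.8]
opening: 0.0337
gripper_force: 25.0
```

Call:
{"method": "arm_command", "body": {
  "commands": [
    [0,0,0,-0.01,-0.035,0,0.02],
    [0,0,0,-0.01,-0.045,0,0.02],
    [0,0,0,-0.01,-0.045,0,0.02],
    [0,0,0,-0.01,-0.04,0,0.02],
    [0,0,0,-0.006,-0.02,0,0.02]
  ]
}}

```text
time: 6.05
tcp_pos: [0.5039, -0.0987, 0.2085]
tool_rot: [3.141, 0.004, 0.003]
force: [-0.2, -0.8, -2.9]
opening: 0.0332
gripper_force: 25.0
```

Call:
{"method": "arm_command", "body": {
  "commands": [
    [0,0,0,0,0,0,0.02],
    [0,0,0,0,0,0.02,0.02],
    [0,0,0,0,0,0.03,0.02],
    [0,0,0,0,0,0.02,0.02],
    [0,0,0,0,0,0.01,0.02]
  ]
}}

```text
time: 6.68
tcp_pos: [0.5037, -0.1026, 0.1262]
tool_rot: [3.141, -0.003, -0.002]
force: [-0.2, -0.4, -2.1]
opening: 0.0332
gripper_force: 25.0
```

Call:
{"method": "arm_command", "body": {
  "commands": [
    [0,0,0,0,0,0.012,0.02],
    [0,0,0,0,0,0.008,0.02],
    [0,0,0,0,0,0.003,0.02],
    [0,0,0,0,0,0.001,0.02],
    [0,0,0,0,0,0,0.02]
  ]
}}

```text
time: 7.3
tcp_pos: [0.5041, -0.101, 0.1033]
tool_rot: [3.141, -0.0, 0.001]
force: [0.3, 0.0, -2.2]
opening: 0.0335
gripper_force: 25.0
```

Call:
{"method": "arm_command", "body": {
  "commands": [
    [0,0,0,0,0,0.001,0.02],
    [0,0,0,0,0,0,0.02],
    [0,0,0,0,0,0,0.02],
    [0,0,0,0,0,0,0.02],
    [0,0,0,0,0,0,0.02]
  ]
}}

```text
time: 7.92
tcp_pos: [0.5039, -0.101, 0.102]
tool_rot: [3.142, -0.0, 0.0]
force: [-0.5, -0.1, -1.2]
opening: 0.0338
gripper_force: 25.0
```

Near contact; one more millimetre to confirm, then release.

Call:
{"method": "arm_command", "body": {
  "commands": [
    [0,0,0,0,0,0.001,0.02],
    [0,0,0,0,0,0,0.02],
    [0,0,0,0,0,0,0.02],
    [0,0,0,0,0,0,0.02],
    [0,0,0,0,0,0,0.02]
  ]
}}

```text
time: 8.55
tcp_pos: [0.5044, -0.1011, 0.1019]
tool_rot: [3.141, -0.0, 0.002]
force: [-2.2, 0.3, 6.4]
opening: 0.0334
gripper_force: 25.0
```

Call:
{"method": "arm_command", "body": {
  "commands": [
    [0,0,0,0,0,0,0.06],
    [0,0,0,0,0,0,0.06],
    [0,0,0,0,0,0,0.06],
    [0,0,0,0,0,0,0.06],
    [0,0,0,0,0,0,0.06]
  ]
}}

```text
time: 9.18
tcp_pos: [0.5039, -0.101, 0.1009]
tool_rot: [3.142, -0.0, 0.0]
force: [0.2, -0.2, -0.1]
opening: 0.0599
gripper_force: 0.0
```

Call:
{"method": "arm_command", "body": {
  "commands": [
    [0,0,0,0,0,-0.02,0.087],
    [0,0,0,0,0,-0.03,0.087],
    [0,0,0,0,0,-0.04,0.087],
    [0,0,0,-0.02,0.03,-0.01,0.087],
    [0,0,0,-0.02,0.05,0,0.087]
  ]
}}

```text
time: 9.8
tcp_pos: [0.4645, -0.1806, 0.2023]
tool_rot: [3.141, 0.005, 0.004]
force: [-0.2, -1.2, 0.4]
opening: 0.0866
gripper_force: 0.0
```

```bash
python3 - <<'E'
from h import *
p,P=cloud('side');Q=P.reshape(-1,3);Q=Q[~np.isnan(Q[:,0])]
cv2.imwrite('pics/s1.png',p[:,:,::-1])
near=np.hypot(Q[:,0]-.504,Q[:,1]+.1015)<.05; t=Q[near&(abs(Q[:,2]-.135)<.006)]
print(len(t),(t[:,:2].min(0)+t[:,:2].max(0))/2,t[:,2].max())
E
```

```text
28 [ 0.51387277 -0.10658482] 0.13728023089157604
```

Call:
{"method": "arm_command", "body": {
  "commands": [
    [0,0,0,-0.02,0.04,0,0.087],
    [0,0,0,-0.02,0.045,0,0.087],
    [0,0,0,-0.02,0.03,0.02,0.087],
    [0,0,0,-0.0035,0.009,0.03,0.087],
    [0,0,0,0,0,0,0.087]
  ]
}}

```text
time: 10.48
tcp_pos: [0.3988, -0.3047, 0.1492]
tool_rot: [-3.139, 0.003, 0.005]
force: [1.3, -0.1, -0.2]
opening: 0.0868
gripper_force: 0.0
```

```bash
python3 - <<'E'
from h import *
p,P=cloud('wrist');Q=P.reshape(-1,3);Q=Q[~np.isnan(Q[:,0])]
cv2.imwrite('pics/w2.png',p[:,:,::-1])
near=np.hypot(Q[:,0]-.4005,Q[:,1]+.305)<.05; t=Q[near&(abs(Q[:,2]-.09)<.006)]
print(telemetry.get_obs()['tcp_pos'],len(t),(t[:,:2].min(0)+t[:,:2].max(0))/2,np.ptp(t[:,:2],axis=0))
E
```

```text
[ 0.4001677 -0.3044386  0.1507289] 7942 [ 0.40013677 -0.3038397 ] [0.06401349 0.06328431]
```

Call:
{"method": "arm_command", "body": {
  "commands": [
    [0,0,0,0,0,0.03,0.087],
    [0,0,0,0,0,0.03,0.087],
    [0,0,0,0,0,0.0215,0.087],
    [0,0,0,0,0,0.01,0.087],
    [0,0,0,0,0,0,0.05]
  ]
}}

```text
time: 11.15
tcp_pos: [0.401, -0.3047, 0.0601]
tool_rot: [3.141, 0.001, 0.001]
force: [0.3, 0.1, -0.3]
opening: 0.0824
gripper_force: 0.0
```

Call:
{"method": "arm_command", "body": {
  "commands": [
    [0,0,0,0,0,0,0.05],
    [0,0,0,0,0,0,0.05],
    [0,0,0,0,0,0,0.05],
    [0,0,0,0,0,0,0.05],
    [0,0,0,0,0,0,0.05]
  ],
  "squeeze": 30
}}

```text
time: 11.78
tcp_pos: [0.401, -0.3052, 0.0603]
tool_rot: [3.141, -0.0, 0.002]
force: [-0.7, 1.7, 6.9]
opening: 0.0634
gripper_force: 30.0
```

Call:
{"method": "arm_command", "body": {
  "commands": [
    [0,0,0,0,0,-0.01,0.05],
    [0,0,0,0,0,-0.03,0.05],
    [0,0,0,0,0,-0.05,0.05],
    [0,0,0,0,0,-0.05,0.05],
    [0,0,0,0,0,-0.03,0.05]
  ]
}}

```text
time: 12.4
tcp_pos: [0.4006, -0.3052, 0.2324]
tool_rot: [3.14, -0.0, 0.003]
force: [1.3, -0.3, -2.5]
opening: 0.0635
gripper_force: 30.0
```

Call:
{"method": "arm_command", "body": {
  "commands": [
    [0,0,0,0.006,-0.03,0,0.05],
    [0,0,0,0.01,-0.05,0,0.05],
    [0,0,0,0.01,-0.05,0,0.05],
    [0,0,0,0.01,-0.05,0,0.05],
    [0,0,0,0.01,-0.05,0,0.05]
  ]
}}

```text
time: 13.02
tcp_pos: [0.4461, -0.0734, 0.2298]
tool_rot: [3.141, -0.001, -0.0]
force: [1.0, -0.1, -2.9]
opening: 0.0634
gripper_force: 30.0
```

Call:
{"method": "arm_command", "body": {
  "commands": [
    [0,0,0,0.01,-0.05,0,0.05],
    [0,0,0,0.01,-0.05,0,0.05],
    [0,0,0,0.01,-0.05,0,0.05],
    [0,0,0,0.008,-0.03,0,0.05],
    [0,0,0,0.002,-0.008,0.02,0.05]
  ]
}}

```text
time: 13.65
tcp_pos: [0.487, 0.1157, 0.2106]
tool_rot: [-3.141, -0.005, -0.004]
force: [0.1, -0.0, -3.6]
opening: 0.0636
gripper_force: 30.0
```

Call:
{"method": "arm_command", "body": {
  "commands": [
    [0,0,0,0,0,0.03,0.05],
    [0,0,0,0,0,0.03,0.05],
    [0,0,0,0,0,0.03,0.05],
    [0,0,0,0,0,0.02,0.05],
    [0,0,0,0,0,0.01,0.05]
  ]
}}

```text
time: 14.28
tcp_pos: [0.4857, 0.1126, 0.0886]
tool_rot: [3.141, -0.0, -0.003]
force: [0.2, -0.2, -2.2]
opening: 0.0629
gripper_force: 30.0
```

Call:
{"method": "arm_command", "body": {
  "commands": [
    [0,0,0,0,0,0.01,0.05],
    [0,0,0,0,0,0.009,0.05],
    [0,0,0,0,0,0.003,0.05],
    [0,0,0,0,0,0.001,0.05],
    [0,0,0,0,0,0,0.05]
  ]
}}

```text
time: 14.9
tcp_pos: [0.4866, 0.1131, 0.0667]
tool_rot: [-3.142, 0.0, -0.001]
force: [-0.6, -0.3, -2.3]
opening: 0.0635
gripper_force: 30.0
```

Call:
{"method": "arm_command", "body": {
  "commands": [
    [0,0,0,0,0,0.001,0.05],
    [0,0,0,0,0,0,0.05],
    [0,0,0,0,0,0,0.05],
    [0,0,0,0,0,0,0.05],
    [0,0,0,0,0,0,0.05]
  ]
}}

```text
time: 15.52
tcp_pos: [0.4864, 0.113, 0.0655]
tool_rot: [3.142, -0.0, 0.0]
force: [0.6, -0.9, -3.5]
opening: 0.0632
gripper_force: 30.0
```

Call:
{"method": "arm_command", "body": {
  "commands": [
    [0,0,0,0,0,0.001,0.05],
    [0,0,0,0,0,0,0.05],
    [0,0,0,0,0,0,0.05],
    [0,0,0,0,0,0,0.05],
    [0,0,0,0,0,0,0.05]
  ]
}}

```text
time: 16.15
tcp_pos: [0.4866, 0.1131, 0.0653]
tool_rot: [3.141, -0.0, 0.001]
force: [-4.7, -0.7, 9.8]
opening: 0.0633
gripper_force: 30.0
```

```bash
python3 -c "
from plant import telemetry as t;o=t.get_obs();print(o['force'],o['tcp_pos'])"
```

```text
[-4.6599063  -0.73720738  9.79250942] [0.48662342 0.11308393 0.06532709]
```

Call:
{"method": "arm_command", "body": {
  "commands": [
    [0,0,0,0,0,0,0.087],
    [0,0,0,0,0,0,0.087],
    [0,0,0,0,0,0,0.087],
    [0,0,0,0,0,-0.01,0.087],
    [0,0,0,0,0,-0.02,0.087]
  ]
}}

```text
time: 16.77
tcp_pos: [0.486, 0.113, 0.0948]
tool_rot: [3.142, -0.0, -0.002]
force: [0.1, 0.1, 0.4]
opening: 0.0863
gripper_force: 0.0
```

Call:
{"method": "arm_command", "body": {
  "commands": [
    [0,0,0,0,0,-0.05,0.087],
    [0,0,0,0,0,-0.05,0.087],
    [0,0,0,0,0,-0.05,0.087],
    [0,0,0,0.02,-0.03,-0.01,0.087],
    [0,0,0,0.02,-0.045,0,0.087]
  ]
}}

```text
time: 17.4
tcp_pos: [0.5281, 0.1875, 0.2569]
tool_rot: [3.141, -0.006, 0.006]
force: [0.4, -0.1, 1.4]
opening: 0.0866
gripper_force: 0.0
```

Call:
{"method": "arm_command", "body": {
  "commands": [
    [0,0,0,0.02,-0.045,0,0.087],
    [0,0,0,0.0165,-0.033,0,0.087],
    [0,0,0,0,-0.02,0,0.087],
    [0,0,0,0,0,0,0.087],
    [0,0,0,0,0,0,0.087]
  ]
}}

```text
time: 18.02
tcp_pos: [0.563, 0.2846, 0.2549]
tool_rot: [3.141, -0.002, 0.001]
force: [-0.2, -0.7, 1.0]
opening: 0.087
gripper_force: 0.0
```

```bash
python3 - <<'E'
from h import *
for c,l in(('wrist',[(.563,.286,.18)]),('side',[(.504,-.1015,.135),(.487,.113,.095),(.488,.409,.13)])):
  p,P=cloud(c);Q=P.reshape(-1,3);Q=Q[~np.isnan(Q[:,0])]
  cv2.imwrite(f'pics/{c}3.png',p[:,:,::-1])
  for x,y,z in l:
    near=np.hypot(Q[:,0]-x,Q[:,1]-y)<.05; t=Q[near&(abs(Q[:,2]-z)<.006)]
    print(telemetry.get_obs()['tcp_pos'],len(t),(t[:,:2].min(0)+t[:,:2].max(0))/2 if len(t) else '',np.ptp(t[:,:2],axis=0))
E
```

```text
[0.56317348 0.28435071 0.25489826] 1962 [0.5628273  0.28817153] [0.03384422 0.0332571 ]
[0.56324286 0.28435218 0.25491799] 164 [ 0.50361474 -0.10213947] [0.03221664 0.03315752]
[0.56324286 0.28435218 0.25491799] 318 [0.4855572  0.11163178] [0.06138578 0.06524089]
[0.56324286 0.28435218 0.25491799] 172 [0.48754019 0.40850966] [0.06281639 0.06545846]
```

View pics/side3.png

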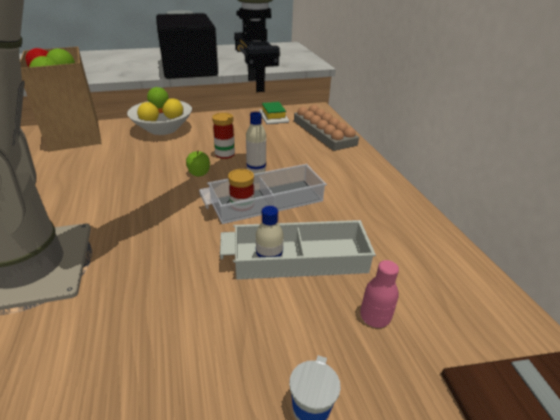

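The side view shows bottle_short (270,240) and jar_short (241,190) standing in their front bays. Now I'll grasp the tall bottle by its cap.

Call:
{"method": "arm_command", "body": {
  "commands": [
    [0,0,0,0,-0.0025,0.03,0.087],
    [0,0,0,0,0,0.04,0.087],
    [0,0,0,0,0,0.03,0.06],
    [0,0,0,0,0,0.008,0.06],
    [0,0,0,0,0,0,0.06]
  ]
}}

```text
time: 18.75
tcp_pos: [0.5633, 0.288, 0.1471]
tool_rot: [3.141, -0.001, 0.001]
force: [0.4, -0.9, -0.5]
opening: 0.0653
gripper_force: 0.0
```

Call:
{"method": "arm_command", "body": {
  "commands": [
    [0,0,0,0,0,0,0.02],
    [0,0,0,0,0,0,0.02],
    [0,0,0,0,0,0,0.02],
    [0,0,0,0,0,0,0.02],
    [0,0,0,0,0,0,0.02]
  ],
  "squeeze": 35
}}

```text
time: 19.38
tcp_pos: [0.5632, 0.2884, 0.1468]
tool_rot: [3.141, -0.0, 0.001]
force: [-0.4, -1.3, 3.4]
opening: 0.0331
gripper_force: 35.0
```

Call:
{"method": "arm_command", "body": {
  "commands": [
    [0,0,0,0,0,0,0.02],
    [0,0,0,0,0,-0.01,0.02],
    [0,0,0,0,0,-0.03,0.02],
    [0,0,0,0,0,-0.04,0.02],
    [0,0,0,0,0,-0.04,0.02]
  ]
}}

```text
time: 20.0
tcp_pos: [0.5624, 0.2884, 0.2672]
tool_rot: [3.141, 0.0, -0.002]
force: [1.3, -0.1, -4.0]
opening: 0.0331
gripper_force: 35.0
```

Call:
{"method": "arm_command", "body": {
  "commands": [
    [0,0,0,0.008,0.03,0,0.02],
    [0,0,0,0.01,0.045,0,0.02],
    [0,0,0,0.01,0.05,0,0.02],
    [0,0,0,0.01,0.05,0,0.02],
    [0,0,0,0.01,0.05,0,0.02]
  ]
}}

```text
time: 20.62
tcp_pos: [0.6106, 0.0621, 0.2662]
tool_rot: [-3.142, -0.001, 0.002]
force: [0.9, -0.1, -4.2]
opening: 0.033
gripper_force: 35.0
```

Call:
{"method": "arm_command", "body": {
  "commands": [
    [0,0,0,0.01,0.05,0,0.02],
    [0,0,0,0.01,0.05,0,0.02],
    [0,0,0,0.006,0.045,0,0.02],
    [0,0,0,0.005,0.03,0,0.02],
    [0,0,0,0,0.014,0,0.02]
  ]
}}

```text
time: 21.25
tcp_pos: [0.6415, -0.1274, 0.2657]
tool_rot: [-3.141, 0.004, 0.002]
force: [-0.0, 0.1, -4.8]
opening: 0.0334
gripper_force: 35.0
```

Call:
{"method": "arm_command", "body": {
  "commands": [
    [0,0,0,0,0,0,0.02],
    [0,0,0,0,0,0.02,0.02],
    [0,0,0,0,0,0.03,0.02],
    [0,0,0,0,0,0.03,0.02],
    [0,0,0,0,0,0.015,0.02]
  ]
}}

```text
time: 21.88
tcp_pos: [0.6411, -0.1231, 0.17]
tool_rot: [-3.14, -0.004, 0.003]
force: [-0.8, -0.2, -4.5]
opening: 0.0332
gripper_force: 35.0
```

Call:
{"method": "arm_command", "body": {
  "commands": [
    [0,0,0,0,0,0.008,0.02],
    [0,0,0,0,0,0.006,0.02],
    [0,0,0,0,0,0.003,0.02],
    [0,0,0,0,0,0.001,0.02],
    [0,0,0,0,0,0,0.02]
  ]
}}

```text
time: 22.5
tcp_pos: [0.6421, -0.1255, 0.1538]
tool_rot: [3.141, -0.0, 0.001]
force: [-0.4, 0.5, -4.6]
opening: 0.0331
gripper_force: 35.0
```

Call:
{"method": "arm_command", "body": {
  "commands": [
    [0,0,0,0,0,0.001,0.02],
    [0,0,0,0,0,0,0.02],
    [0,0,0,0,0,0,0.02],
    [0,0,0,0,0,0,0.02],
    [0,0,0,0,0,0,0.02]
  ]
}}

```text
time: 23.12
tcp_pos: [0.6419, -0.1255, 0.1525]
tool_rot: [3.142, -0.0, 0.0]
force: [-0.3, 0.2, -4.1]
opening: 0.0334
gripper_force: 35.0
```

Call:
{"method": "arm_command", "body": {
  "commands": [
    [0,0,0,0,0,0.001,0.02],
    [0,0,0,0,0,0,0.02],
    [0,0,0,0,0,0,0.02],
    [0,0,0,0,0,0,0.02],
    [0,0,0,0,0,0,0.02]
  ]
}}

```text
time: 23.75
tcp_pos: [0.6421, -0.1256, 0.1519]
tool_rot: [3.141, -0.0, 0.001]
force: [0.4, -0.5, 1.2]
opening: 0.0335
gripper_force: 35.0
```

Call:
{"method": "arm_command", "body": {
  "commands": [
    [0,0,0,0,0,0,0.06],
    [0,0,0,0,0,0,0.06],
    [0,0,0,0,0,0,0.06],
    [0,0,0,0,0,0,0.06],
    [0,0,0,0,0,-0.01,0.087]
  ]
}}

```text
time: 24.38
tcp_pos: [0.6414, -0.1255, 0.1611]
tool_rot: [-3.141, 0.0, 0.002]
force: [-0.0, 0.4, 0.1]
opening: 0.0641
gripper_force: 0.0
```

Call:
{"method": "arm_command", "body": {
  "commands": [
    [0,0,0,0,0,-0.03,0.087],
    [0,0,0,0,0,-0.04,0.087],
    [0,0,0,-0.014,-0.04,-0.02,0.087],
    [0,0,0,-0.02,-0.055,0,0.087],
    [0,0,0,-0.02,-0.055,0,0.087]
  ]
}}

```text
time: 25.0
tcp_pos: [0.5874, 0.0262, 0.2526]
tool_rot: [3.142, -0.001, 0.002]
force: [0.7, 0.3, -0.3]
opening: 0.0871
gripper_force: 0.0
```

Call:
{"method": "arm_command", "body": {
  "commands": [
    [0,0,0,-0.02,-0.055,0,0.087],
    [0,0,0,-0.02,-0.055,0,0.087],
    [0,0,0,-0.02,-0.055,0,0.087],
    [0,0,0,-0.02,-0.055,0,0.087],
    [0,0,0,-0.02,-0.055,0,0.087]
  ]
}}

```text
time: 25.62
tcp_pos: [0.4873, 0.3012, 0.2525]
tool_rot: [-3.141, 0.001, -0.002]
force: [0.8, -0.3, -0.4]
opening: 0.0871
gripper_force: 0.0
```

Call:
{"method": "arm_command", "body": {
  "commands": [
    [0,0,0,0,-0.055,0,0.087],
    [0,0,0,0,-0.035,0,0.087],
    [0,0,0,0,-0.0195,0.02,0.087],
    [0,0,0,0,0,0.03,0.087],
    [0,0,0,0,0,0,0.087]
  ]
}}

```text
time: 26.25
tcp_pos: [0.4873, 0.4083, 0.2]
tool_rot: [3.139, 0.0, -0.004]
force: [-0.5, 0.3, 1.6]
opening: 0.0871
gripper_force: 0.0
```

```bash
python3 - <<'E'
from h import *
for c,l in(('wrist',[(.488,.409,.13)]),('side',[(.642,-.126,.185)])):
  p,P=cloud(c);Q=P.reshape(-1,3);Q=Q[~np.isnan(Q[:,0])]
  for x,y,z in l:
    near=np.hypot(Q[:,0]-x,Q[:,1]-y)<.05; t=Q[near&(abs(Q[:,2]-z)<.006)]
    print(telemetry.get_obs()['tcp_pos'],len(t),(t[:,:2].min(0)+t[:,:2].max(0))/2 if len(t) else '',np.ptp(t[:,:2],axis=0))
E
```

```text
[0.48795629 0.40865745 0.20175477] 7279 [0.48739847 0.41193301] [0.06357816 0.06306991]
[0.48839392 0.40897381 0.20278033] 166 [ 0.64094044 -0.12818551] [0.03220898 0.03127169]
```

Call:
{"method": "arm_command", "body": {
  "commands": [
    [0,0,0,0,-0.0015,0.03,0.087],
    [0,0,0,0,0,0.04,0.087],
    [0,0,0,0,0,0.025,0.087],
    [0,0,0,0,0,0.01,0.087],
    [0,0,0,0,0,0,0.087]
  ]
}}

```text
time: 26.98
tcp_pos: [0.4884, 0.4107, 0.0975]
tool_rot: [-3.141, 0.001, -0.001]
force: [-0.1, -0.4, -0.1]
opening: 0.0872
gripper_force: 0.0
```

Call:
{"method": "arm_command", "body": {
  "commands": [
    [0,0,0,0,0,0,0.05],
    [0,0,0,0,0,0,0.05],
    [0,0,0,0,0,0,0.05],
    [0,0,0,0,0,0,0.05],
    [0,0,0,0,0,0,0.05]
  ],
  "squeeze": 35
}}

```text
time: 27.6
tcp_pos: [0.4882, 0.4108, 0.0969]
tool_rot: [-3.141, 0.0, -0.001]
force: [-0.1, 0.8, 3.6]
opening: 0.0632
gripper_force: 35.0
```

Call:
{"method": "arm_command", "body": {
  "commands": [
    [0,0,0,0,0,0,0.05],
    [0,0,0,0,0,-0.01,0.05],
    [0,0,0,0,0,-0.03,0.05],
    [0,0,0,0,0,-0.05,0.05],
    [0,0,0,0,0,-0.03,0.05]
  ]
}}

```text
time: 28.22
tcp_pos: [0.4879, 0.4106, 0.2187]
tool_rot: [-3.141, 0.0, -0.001]
force: [-0.0, 0.1, -3.9]
opening: 0.0634
gripper_force: 35.0
```

Call:
{"method": "arm_command", "body": {
  "commands": [
    [0,0,0,0.015,0.03,0,0.05],
    [0,0,0,0.025,0.05,0,0.05],
    [0,0,0,0.025,0.05,0,0.05],
    [0,0,0,0.025,0.05,0,0.05],
    [0,0,0,0.023,0.045,0,0.05]
  ]
}}

```text
time: 28.85
tcp_pos: [0.6012, 0.183, 0.2161]
tool_rot: [3.141, -0.002, -0.002]
force: [0.7, 0.1, -4.6]
opening: 0.0637
gripper_force: 35.0
```

Call:
{"method": "arm_command", "body": {
  "commands": [
    [0,0,0,0.02,0.034,0,0.05],
    [0,0,0,0.005,0.02,0,0.05],
    [0,0,0,0,0,0,0.05],
    [0,0,0,0,0,0.02,0.05],
    [0,0,0,0,0,0.03,0.05]
  ]
}}

```text
time: 29.48
tcp_pos: [0.6252, 0.1338, 0.1655]
tool_rot: [-3.141, -0.004, -0.001]
force: [0.1, 0.7, -4.2]
opening: 0.0634
gripper_force: 35.0
```

Call:
{"method": "arm_command", "body": {
  "commands": [
    [0,0,0,0,0,0.03,0.05],
    [0,0,0,0,0,0.02,0.05],
    [0,0,0,0,0,0.01,0.05],
    [0,0,0,0,0,0.002,0.05],
    [0,0,0,0,0,0,0.05]
  ]
}}

```text
time: 30.1
tcp_pos: [0.6264, 0.1318, 0.1053]
tool_rot: [-3.141, 0.0, -0.002]
force: [-0.5, -0.1, -4.0]
opening: 0.0633
gripper_force: 35.0
```

Call:
{"method": "arm_command", "body": {
  "commands": [
    [0,0,0,0,0,0.001,0.05],
    [0,0,0,0,0,0.001,0.05],
    [0,0,0,0,0,0.001,0.05],
    [0,0,0,0,0,0,0.05],
    [0,0,0,0,0,0,0.05]
  ]
}}

```text
time: 30.72
tcp_pos: [0.6263, 0.1315, 0.1019]
tool_rot: [-3.142, 0.0, -0.001]
force: [-1.5, -0.5, 2.4]
opening: 0.0632
gripper_force: 35.0
```

Call:
{"method": "arm_command", "body": {
  "commands": [
    [0,0,0,0,0,0.001,0.05],
    [0,0,0,0,0,0,0.05],
    [0,0,0,0,0,0,0.05],
    [0,0,0,0,0,0,0.05],
    [0,0,0,0,0,0,0.05]
  ]
}}

```text
time: 31.35
tcp_pos: [0.6265, 0.1317, 0.1019]
tool_rot: [3.142, -0.0, 0.003]
force: [-2.3, -0.1, 9.2]
opening: 0.0634
gripper_force: 35.0
```

On the floor. Releasing, lifting and backing off.

Call:
{"method": "arm_command", "body": {
  "commands": [
    [0,0,0,0,0,0,0.087],
    [0,0,0,0,0,0,0.087],
    [0,0,0,0,0,0,0.087],
    [0,0,0,0,0,-0.01,0.087],
    [0,0,0,0,0,-0.03,0.087]
  ]
}}

```text
time: 31.98
tcp_pos: [0.6251, 0.1312, 0.1399]
tool_rot: [3.141, -0.0, -0.004]
force: [1.2, 0.2, -1.2]
opening: 0.0868
gripper_force: 0.0
```

Call:
{"method": "arm_command", "body": {
  "commands": [
    [0,0,0,0,0,-0.05,0.087],
    [0,0,0,0,0,-0.05,0.087],
    [0,0,0,0,-0.05,0,0.087],
    [0,0,0,0,-0.05,0,0.087],
    [0,0,0,0,-0.05,0,0.087]
  ]
}}

```text
time: 32.6
tcp_pos: [0.626, 0.2828, 0.2414]
tool_rot: [-3.141, 0.001, -0.002]
force: [0.8, -0.4, 0.0]
opening: 0.0865
gripper_force: 0.0
```

Call:
{"method": "arm_command", "body": {
  "commands": [
    [0,0,0,0,-0.03,0,0.087],
    [0,0,0,0,0,0,0.087],
    [0,0,0,0,0,0,0.087],
    [0,0,0,0,0,0,0.087],
    [0,0,0,0,0,0,0.087]
  ]
}}

```text
time: 33.22
tcp_pos: [0.6264, 0.3104, 0.2407]
tool_rot: [3.141, -0.002, 0.001]
force: [-0.3, -0.5, 0.5]
opening: 0.0871
gripper_force: 0.0
```

```bash
python3 - <<'E'
from h import *
L={'bs':(.504,-.1015,.135,-10,.5733,-.1137),'bt':(.642,-.126,.185,-10,.5733,-.1137),'js':(.487,.113,.095,7.7,.5567,.1224),'jt':(.626,.132,.135,7.7,.5567,.1224)}
for c in('scene','side'):
  p,P=cloud(c);Q=P.reshape(-1,3);Q=Q[~np.isnan(Q[:,0])]
  cv2.imwrite(f'pics/{c}9.png',p[:,:,::-1])
  for n,(x,y,z,w,bx,by) in L.items():
    near=np.hypot(Q[:,0]-x,Q[:,1]-y)<.05; t=Q[near&(abs(Q[:,2]-z)<.006)]
    if len(t)<20: print(c,n,len(t));continue
    m=(t[:,:2].min(0)+t[:,:2].max(0))/2;a=np.radians(w);d=m-[bx,by]
    print(c,n,len(t),d@[np.cos(a),np.sin(a)],d@[-np.sin(a),np.cos(a)],np.median(t[:,2]))
  for n in('apple','yoghurt'): print(n,imaging.spot_point(c,n)[:1])
E
```

```text
scene bs 161 -0.0697231662525962 -0.0011958417605058384 0.1335177849805449
scene bt 199 0.07095496906175322 -0.001418561071300447 0.18376140931435792
scene js 395 -0.07028248176369516 -0.0021753275100916264 0.09262145105345088
scene jt 465 0.07039850095029535 -0.0018999757490373234 0.133170380139493
apple [{'centre': [0.3905, 0.3094, -0.0014], 'confidence': 0.84}]
yoghurt [{'centre': [0.4834, -0.4349, 0.0025], 'confidence': 0.98}]
side bs 169 -0.07069763285439114 -0.0009006253380883789 0.1357830210713633
side bt 167 0.06891681854563222 -0.001870531954308986 0.1853513595794139
side js 314 -0.0715888239815914 -0.00029823284525336106 0.09494115410451875
side jt 279 0.06894315712604177 -0.0016394997531449873 0.13499572796172576
apple [{'centre': [0.3923, 0.3096, 0.0009], 'confidence': 0.56}]
yoghurt [{'centre': [0.4815, -0.4305, -0.0021], 'confidence': 0.96}]
```

View pics/scene9.png

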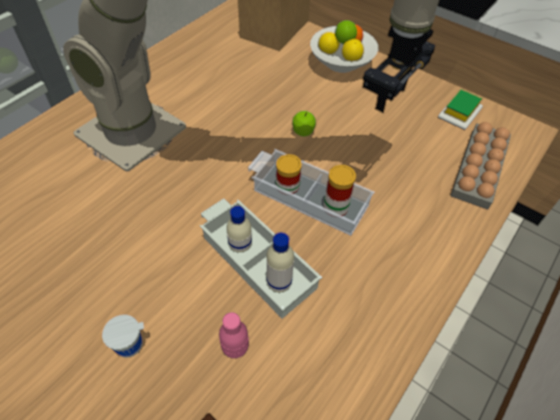

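View pics/side9.png

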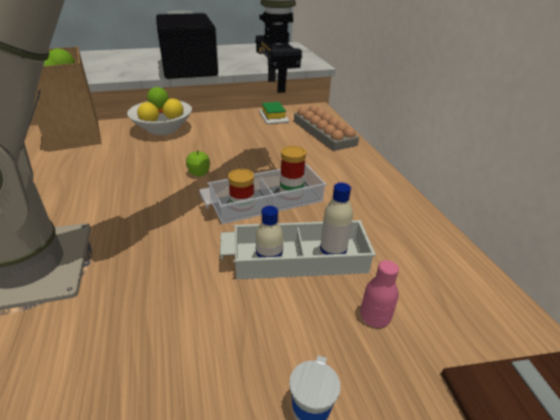

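In both views all four stand upright in the centres of the right bays: jars at (289,172) and (340,188), bottles at (239,228) and (280,262) in the scene view. The apple, yoghurt pot and pink look-alike haven't moved, and the arm is clear.

```bash
python3 -c "
from plant import hand_in; print(hand_in())"
```

```text
the job is handed in; nothing more can be done
None
```

The job is handed in: both jars stand in the clear bin and both bottles in the white bin, tall at the back and short by the handle, with the apple and yoghurt pot not moved; the hand-in call returned no verdict.

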